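# Seat the jar-cradle plate on its locating pins

### The arm

A 7-joint arm with a two-finger parallel gripper is mounted at the origin on the work surface. World frame = base frame: x ahead of the robot, y to its left, z up, the work surface at z = 0. Lengths are in m, angles in rad, forces in N, time in s.
With the tool pointing down it reaches from about 0.425 to 0.925 m from the base axis. Payload 6.8 kg.
Tool frame: the origin (TCP) lies between the finger pads; the fingertips stand 11 mm ahead of it and the grasp point (between the pads) lies 8 mm behind it; z points along the fingers, y is the line along which they close (so a half turn about z gives the same grasp; the last joint's range is limited). The gripper opens to 85 mm and grips with 20 to 120 N. Pads are 22 mm wide; open, the fingers measure 114 mm over their backs; the gripper's body (76 mm by 85 mm) begins 54 mm behind the grasp point. The pads swing forward as they close: fully open they stand 13 mm farther back than shut.
Start: joints at [-1.297, 0.477, 0.022, 1.555, -0.011, 1.109, -0.083], TCP at [0.251, 0.626, 0.242] pointing down, gripper open.
Joint ranges: [-2.96, 2.96], [-0.34, 2.1], [-1.41, 1.46], [0.24, 2.44], [-1.37, 4.51], [0.17, 1.92], [-2.96, 2.96]. Speed limits (rad/s): [2.39, 2.39, 3.14, 3.14, 3.14, 3.14, 3.14].

### API

Orientations are given as a rotation vector (axis times angle).
In Python, from bench import r gives the robot as it stands.
- The arm moves only by the tool send_rows, never from a script. Its argument "deltas" is a list of rows, each an object of numbers: "dx", "dy", "dz": the shift along the world's x, y, z in mm; "rx", "ry", "rz": the turn, a rotation vector about the world's x, y, z in degrees. A call has 1 to 5 rows; each row is the pose to reach, as a shift and turn from the pose commanded when the call began; what a row does not reach only later rows make up. A row lasts 1/12 s, in which the tool goes at most 41.7 mm and 7.16 degrees, less where a joint would pass 70% of its speed; a pose out of reach is approached as far as the arm can. A call with a gripper value outside its range is refused whole. "jaw" is the finger opening in mm, from 0 to 85.4, set as the call begins (left out, the last holds). The fingers move at their own pace and stop on an object; "newtons" is the grip in N (left out, the last holds). Time passes only in rows, so rows that repeat a pose let the fingers close. It gives the time, the measured TCP pose, the force, the opening and the grip force at its end, in the units of the state.
- r.get_obs(): the state, without advancing time (a new reading comes with each control period).
- r.grab_frame(name): name is "scene" or "top"; returns a dict with "frame" (400x640x3 uint8, blue, green, red), "z_map" (400x640 float32, m along the optical axis (not along the pixel's ray), 0 where there is no reading), "vertical_fov" (degrees; the focal length in pixels is half the picture's height over the tangent of half this angle, whatever the lens; pixels are square), "cx", "cy" (the principal point, pixels), "xyz" and "orientation" of the camera in the world. Camera axes: x right, y down, z forward; pixel columns grow to the right and rows downward; lengths in m; the calibration is good to about 2 mm. A picture is of the moment at which its call begins.
- r.hand_in(): hands the job in; it is judged then, once.
The state is a dict: "clock": time; "joints": joint angles; "qvel": joint speeds; "tau": joint torques, N m; "tcp_pos": TCP position; "orientation": TCP orientation; "contact_force": force on the tool from outside, world axes, zero at the start; "moment": the same for the moment, N m; "grip_width": finger opening in m; "gripper_force": force on a finger pad.
Only numpy, scipy, OpenCV 4.12 (cv2) and the standard library are available. Lean on these libraries where they do the work, as an engineer would, in place of code of your own. Each camera call takes 0.05 s, during which the arm holds its last target. There are 200 camera calls.

### The job

The flat metal cradle plate lies loose and askew on top of the two locating pins of the labelling fixture. Nudge it sideways with the fingertips, never picking it up, until its two holes drop over the pins and it lies flat on the white bed, close along the fence. Leave the jars, the lid, the label roll and the tools where they are.

Things in the scene. Friction and masses are not known exactly. Their poses are not given: they have to be found in the camera images.
- cradle_plate: loose aluminium plate 140 (x) by 220 (y) by 8 mm, about 0.6 kg, two 15 mm through holes at x +15, y +50 and -50 mm, and two black bars 10 mm high along y on its top at x -52 and -16 mm. Origin: centre of the underside. It starts tilted on the two pin tips, hiding them, its -x edge on the bed, +x edge some 10 mm up; 20-30 mm short of the fence, up to 45 mm off along it, turned up to 9 degrees
- hole_left (a point): centre of the plate's +y hole, at the underside
- hole_right (a point): centre of the plate's -y hole, at the underside
- fixture: fixed fixture: white bed 300 (x) by 480 (y) by 20 mm high, from x -135 to +165 mm. Origin on the table under the plate's seat; x points to the fence, away from the robot; y runs along the fence. Behind the fence (x above 100 mm) stand a ruled jar stop, at y -226 to -50 mm and up to 120 mm above the table, and a jar
- fence (a point): middle of the top of the fence, an aluminium bar along fixture y, 400 mm long, 12 mm thick, 24 mm above the bed; its face to the plate is at fixture x +70.5 mm. With the plate's +x edge flat on that face the holes are in line with the pins; sliding the plate along it (a few N) then brings the holes over them. Two black stripes across its top mark where along it the pins are
- seat (a point): point on the bed's top where the plate's origin lies when the plate is seated (its axes are the fixture's; the seated plate's axes are parallel to them)
- pin_left (a point): foot, on the bed's top, of the +y locating pin: 12 mm diameter, 7 mm high, the upper 4 mm tapered to a 6 mm flat tip. It is at fixture x +15, y +50 mm
- pin_right (a point): foot of the other, equal locating pin, at fixture x +15, y -50 mm
- jar_deck: bystander: amber jar with a copper-coloured lid, 68 mm across, 86 mm tall, standing on the fixture's bed behind the fence; origin at the centre of its underside
- jar_left: bystander: amber jar with a copper-coloured lid, 68 mm across, 86 mm tall, standing on the table to the robot's left; origin at the centre of its underside
- jar_right: bystander: amber jar with a copper-coloured lid, 68 mm across, 86 mm tall, standing on the table to the robot's right; origin at the centre of its underside
- jar_lid: bystander: loose copper-coloured jar lid, disc 66 mm across, 14 mm high, on the bed's near left corner; origin at the centre of its underside
- label_roll: bystander: paper label roll standing on its end on the table, 96 mm across, 50 mm high, with a 40 mm bore; origin at the centre of its underside
- screwdriver: bystander: screwdriver lying on the table at the left
- spanner: bystander: spanner lying on the table at the right

How it is judged:
At the end, for the whole second after the job is handed in: Both holes are over their pins (each within 4 mm of the pin's axis), the plate lies flat on the bed (origin within 2 mm of the bed's top, tilt under 0.02 rad) and is at rest (horizontal distance between hole_left and pin_left below 0.004 m and horizontal distance between hole_right and pin_right below 0.004 m and z of cradle_plate in the frame of seat below 0.002 m and angle between cradle_plate's own z axis and vertical below 0.02 rad and linear speed of cradle_plate below 0.01 m/s and angular speed of cradle_plate below 0.05 rad/s); the robot touches nothing.
It fails at once if the plate is lifted or carried (its middle more than 20 mm above the bed) or tipped up by more than 15 degrees (z of cradle_plate in the frame of seat above 0.02 m or angle between cradle_plate's own z axis and vertical above 0.26 rad).
It fails at once if a bystander is moved by more than 20 mm (distance of any of jar_deck, jar_left, jar_right, jar_lid, label_roll, screwdriver, spanner from where it was at the start of the episode above 0.02 m).
It fails at once if a jar, the lid or the label roll is tipped over (angle between any of jar_deck, jar_left, jar_right, jar_lid, label_roll's own z axis and vertical above 0.5 rad).
It also fails if it takes over 48 s, if anything falls off the work surface, if the arm or the gripper's body presses on something with over 40 N, if the wrist force passes 120 N, or if a joint passes its speed limit or range.

## Working session

There is one attempt and no reset: what is moved stays moved. The work goes in short steps, Python scripts to look and compute and a tool call to move; the robot and the scene stay as the last step left them, time stands still between calls to the robot, and variables do not carry over. Pictures are saved under pics/ and viewed, at most 10 in all, crops included, and the job is handed in when it is done.

Besides the shell and the picture viewer there is one more tool, called after "Call:" by a JSON object that holds its "method" and its "body", one argument or row to a line. send_rows: Moves the arm, as the interface text tells. Its arguments: {"type":"object","properties":{"deltas":{"type":"array","items":{"type":"object","properties":{"dx":{"type":"number"},"dy":{"type":"number"},"dz":{"type":"number"},"rx":{"type":"number"},"ry":{"type":"number"},"rz":{"type":"number"}}}},"jaw":{"type":"number"},"newtons":{"type":"number"}},"required":["deltas"]}

```bash
mkdir -p pics
cat > h.py <<'E'
import numpy as np, cv2
from scipy.spatial.transform import Rotation as R
from bench import r
def cam(n):
    g=r.grab_frame(n); h,w=g['z_map'].shape
    f=h/2/np.tan(np.radians(g['vertical_fov'])/2)
    v,u=np.mgrid[:h,:w]; z=g['z_map']
    P=np.stack([(u-g['cx'])/f*z,(v-g['cy'])/f*z,z],-1)
    o=np.array(g['orientation']); 
    M=R.from_rotvec(o).as_matrix() if o.shape==(3,) else o
    return g['frame'],P@M.T+np.array(g['xyz']),g,f,M
E
python3 - <<'E'
from h import *
for n in('top','scene'):
    im,W,g,f,M=cam(n); cv2.imwrite(f'pics/{n}0.png',im); np.save(f'{n}W.npy',W)
    print(n,g['xyz'],g['orientation'],f,g['cx'],g['cy'])
print(r.get_obs())
E
```

```text
top [0.29596247 0.01203312 1.1845372 ] [-2.08992404  2.13209769 -0.21757459] 431.03056411404515 317.1792751491454 194.4392424810135
scene [1.21960744 0.27076552 0.97868828] [-1.52348326 -2.18048592  0.76859041] 416.95804810093546 315.17021859399915 198.4200922329522
{'clock': 0.1, 'joints': array([-1.29709008,  0.47773513,  0.0223705 ,  1.5563515 , -0.01149307,
        1.1093001 , -0.0830985 ]), 'qvel': array([-5.87394104e-05, -2.57017579e-03,  7.38786429e-04, -2.76009140e-03,
        7.23975118e-04,  1.05814191e-03,  8.84852078e-04]), 'tau': array([ 4.87242345e-03, -5.97764397e+01,  1.61395267e+00, -2.81956387e+01,
        1.28587030e-02,  5.06766155e-03, -1.98865632e-05]), 'tcp_pos': array([0.25133769, 0.6259053 , 0.24141206]), 'orientation': array([-5.96070070e-01, -3.08434552e+00,  2.60123697e-03]), 'contact_force': array([-0.15531292,  0.17652996, -0.44091081]), 'moment': array([ 0.04500584,  0.00380977, -0.05058954]), 'gripper_force': 0.0, 'grip_width': 0.08561351052030736}
```

View pics/top0.png

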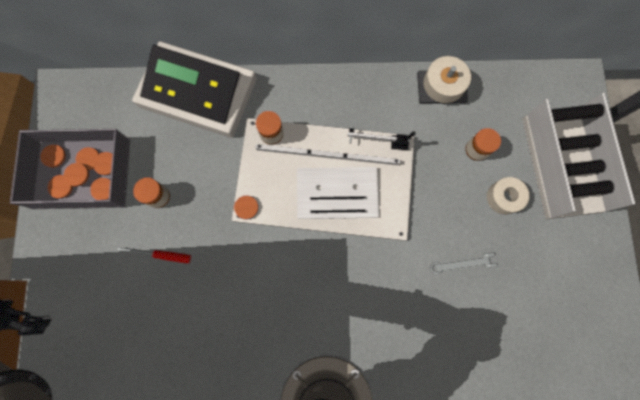

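View pics/scene0.png

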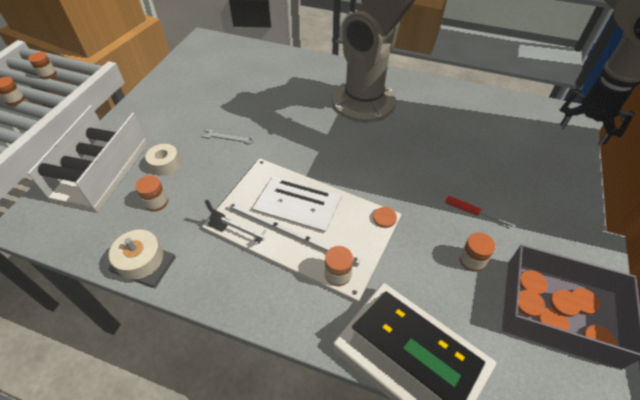

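The top view shows the bed at about (237–415, 122–237), the fence from (258,148) to (402,163) with its stripes near (309,152) and (345,155), and the plate at (297–379, 168–218). The scene view shows the same layout. I'll zoom in next.

Run:
```python
from h import *
im=cv2.imread('pics/top0.png'); c=im[115:245,230:420]
cv2.imwrite('pics/top0c.png',cv2.resize(c,None,fx=4,fy=4,interpolation=cv2.INTER_CUBIC))
W=np.load('topW.npy')
for p in [(250,180),(285,190),(240,215),(400,225),(390,190),(300,172),(375,172),(302,214),(375,216),(338,180),(309,152),(345,155),(330,154),(262,148),(398,162)]:
    print(p,np.round(W[p[1],p[0]]*1000,1))
```

```text
(250, 180) [586.5 198.5  18. ]
(285, 190) [555.3 100.8  21.1]
(240, 215) [484.9 220.8  39. ]
(400, 225) [ 451.5 -211.    21.5]
(390, 190) [ 549.7 -189.6   19.4]
(300, 172) [602.3  58.2  34.6]
(375, 172) [ 597.8 -148.3   35.3]
(302, 214) [486.8  54.6  23.1]
(375, 216) [ 476.6 -143.6   27.7]
(338, 180) [577.8 -45.9  32.8]
(309, 152) [656.6  32.4  43. ]
(345, 155) [645.9 -66.8  43. ]
(330, 154) [650.4 -25.6  40.5]
(262, 148) [671.  162.4  42.6]
(398, 162) [ 622.2 -211.2   45.4]
```

View pics/top0c.png

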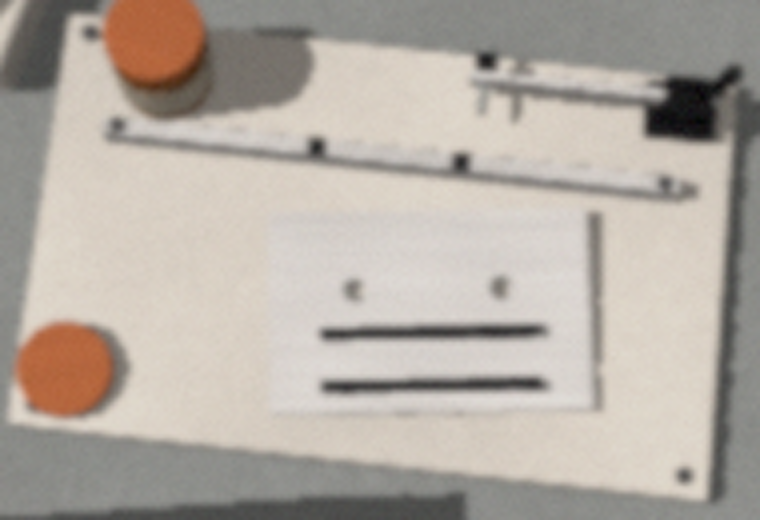

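The crop shows the stripes at crop (316,147) and (461,162), the holes at (353,289) and (501,287), and the plate corners at about (272,214), (590,213), (597,408) and (268,410). The plate is turned relative to the fence and offset toward -y.

```bash
cat >> h.py <<'E'
def ray(g,f,M,p,z):
    d=M@np.array([(p[0]-g['cx'])/f,(p[1]-g['cy'])/f,1]); o=np.array(g['xyz'])
    return (o+d*(z-o[2])/d[2])*1000
def c2p(p,o=(230,115),s=4): return ((p[0]+.5)/s-.5+o[0],(p[1]+.5)/s-.5+o[1])
E
python3 - <<'E'
from h import *
im,W,g,f,M=cam('top')
def q(n,p,z): 
    v=ray(g,f,M,c2p(p),z); print(n,np.round(v,1)); return v[:2]
sl=q('stripeL',(316,147),.044);sr=q('stripeR',(461,162),.044);print(np.linalg.norm(sl-sr))
hl=q('holeL',(353,289),.033);hr=q('holeR',(501,287),.033);print(np.linalg.norm(hl-hr))
q('fenceend',(108,130),.044);q('fenceend',(690,190),.044)
for n,p,z in[('c++',(272,213),.038),('c+-',(590,213),.038),('c--',(595,408),.028),('c-+',(268,411),.028)]:q(n,p,z)
for n,p in[('bed ++',(68,15)),('bed--',(710,498)),('bed-+',(10,422))]:q(n,p,.02)
d=sl-sr; th=np.arctan2(-d[0],d[1]); print('fix yaw',np.degrees(th))
# fence line from top depth: bed plane and fence pixel edges
d2=hl-hr; print('plate yaw',np.degrees(np.arctan2(-d2[0],d2[1])))
# depth check bar tops / plate plane fit
B=W.reshape(-1,3);
E
```

```text
stripeL [658.1  33.3  44. ]
stripeR [645.3 -66.4  44. ]
100.56266519657947
holeL [559.6   9.8  33. ]
holeR [558.9 -91.6  33. ]
101.3867716386514
fenceend [673.4 177.2  44. ]
fenceend [ 622.  -222.8   44. ]
c++ [613.2  64.5  38. ]
c+- [ 608.7 -154.3   38. ]
c-- [ 474.6 -152.6   28. ]
c-+ [477.1  69.1  28. ]
bed ++ [768.3 210.2  20. ]
bed-- [ 412.9 -228.3   20. ]
bed-+ [474.3 245.6  20. ]
fix yaw -7.3546397972132755
plate yaw -0.38030699762970865
```

Call:
{"method": "send_rows", "body": {
  "deltas": [
    {"dx":40,"dy":-35,"rz":3},
    {"dx":80,"dy":-70,"rz":6},
    {"dx":115,"dy":-105,"rz":9},
    {"dx":150,"dy":-140,"rz":12},
    {"dx":180,"dy":-170,"rz":14.6}
  ],
  "jaw": 70
}}

```text
$.deltas[0]: bad value
```

Call:
{"method": "send_rows", "body": {
  "deltas": [
    {"dy":-40},
    {"dy":-80},
    {"dy":-120},
    {"dy":-160},
    {"dy":-200}
  ]
}}

```text
$.deltas[0]: bad value
```

Call:
{"method": "send_rows", "body": {
  "deltas": [
    {"dx":5,"dy":-40},
    {"dx":9,"dy":-80,"dz":-20},
    {"dx":12,"dy":-120,"dz":-40},
    {"dx":15,"dy":-160,"dz":-60},
    {"dx":18,"dy":-200,"dz":-80}
  ]
}}

```text
$.deltas[0]: bad value
```

Call:
{"method": "send_rows", "body": {
  "deltas": [
    {"dy":-40,"dz":-10},
    {"dy":-80,"dz":-40},
    {"dy":-100,"dz":-70},
    {"dy":-100,"dz":-85},
    {"dy":-100,"dz":-85}
  ]
}}

```text
$.deltas[0]: bad value
```

Call:
{"method": "send_rows", "body": {
  "deltas": [
    {"dx":40,"dy":-35,"dz":0,"rx":0,"ry":0,"rz":3},
    {"dx":80,"dy":-70,"dz":0,"rx":0,"ry":0,"rz":6},
    {"dx":115,"dy":-105,"dz":0,"rx":0,"ry":0,"rz":9},
    {"dx":150,"dy":-140,"dz":0,"rx":0,"ry":0,"rz":12},
    {"dx":180,"dy":-170,"dz":0,"rx":0,"ry":0,"rz":14.6}
  ],
  "jaw": 70
}}

```text
clock: 0.57
tcp_pos: [0.4047, 0.4825, 0.2421]
orientation: [-0.195, -3.135, 0.001]
contact_force: [0.5, 0.9, -0.0]
grip_width: 0.0699
gripper_force: 0.0
```

Call:
{"method": "send_rows", "body": {
  "deltas": [
    {"dx":0,"dy":-40,"dz":0,"rx":0,"ry":0,"rz":0},
    {"dx":0,"dy":-80,"dz":0,"rx":0,"ry":0,"rz":0},
    {"dx":0,"dy":-120,"dz":0,"rx":0,"ry":0,"rz":0},
    {"dx":0,"dy":-160,"dz":0,"rx":0,"ry":0,"rz":0},
    {"dx":0,"dy":-200,"dz":0,"rx":0,"ry":0,"rz":0}
  ]
}}

```text
clock: 0.98
tcp_pos: [0.4032, 0.282, 0.2421]
orientation: [-0.199, -3.135, 0.0]
contact_force: [1.0, -0.7, 1.0]
grip_width: 0.0701
gripper_force: 0.0
```

Call:
{"method": "send_rows", "body": {
  "deltas": [
    {"dx":5,"dy":-40,"dz":0,"rx":0,"ry":0,"rz":0},
    {"dx":9,"dy":-80,"dz":-10,"rx":0,"ry":0,"rz":0},
    {"dx":12,"dy":-120,"dz":-30,"rx":0,"ry":0,"rz":0},
    {"dx":15,"dy":-160,"dz":-50,"rx":0,"ry":0,"rz":0},
    {"dx":18,"dy":-200,"dz":-70,"rx":0,"ry":0,"rz":0}
  ]
}}

```text
clock: 1.4
tcp_pos: [0.4208, 0.0908, 0.1762]
orientation: [0.199, 3.134, 0.001]
contact_force: [1.4, -0.8, -0.4]
grip_width: 0.07
gripper_force: 0.0
```

Call:
{"method": "send_rows", "body": {
  "deltas": [
    {"dx":0,"dy":-40,"dz":-10,"rx":0,"ry":0,"rz":0},
    {"dx":0,"dy":-80,"dz":-40,"rx":0,"ry":0,"rz":0},
    {"dx":0,"dy":-100,"dz":-70,"rx":0,"ry":0,"rz":0},
    {"dx":0,"dy":-100,"dz":-100,"rx":0,"ry":0,"rz":0},
    {"dx":0,"dy":-100,"dz":-100,"rx":0,"ry":0,"rz":0}
  ]
}}

```text
clock: 1.82
tcp_pos: [0.4172, -0.0095, 0.0724]
orientation: [-0.204, -3.126, 0.005]
contact_force: [-0.9, 0.6, 0.0]
grip_width: 0.0698
gripper_force: 0.0
```

Call:
{"method": "send_rows", "body": {
  "deltas": [
    {"dx":15,"dy":-15,"dz":0,"rx":0,"ry":0,"rz":0},
    {"dx":33,"dy":-33,"dz":0,"rx":0,"ry":0,"rz":0},
    {"dx":33,"dy":-33,"dz":-15,"rx":0,"ry":0,"rz":0},
    {"dx":33,"dy":-33,"dz":-25,"rx":0,"ry":0,"rz":0},
    {"dx":33,"dy":-33,"dz":-30,"rx":0,"ry":0,"rz":0}
  ]
}}

```text
clock: 2.23
tcp_pos: [0.4535, -0.0394, 0.0464]
orientation: [-0.197, -3.134, -0.001]
contact_force: [0.1, 0.9, 0.1]
grip_width: 0.07
gripper_force: 0.0
```

Now feel for the bed.

Call:
{"method": "send_rows", "body": {
  "deltas": [
    {"dx":0,"dy":0,"dz":-3,"rx":0,"ry":0,"rz":0},
    {"dx":0,"dy":0,"dz":-5,"rx":0,"ry":0,"rz":0},
    {"dx":0,"dy":0,"dz":-7,"rx":0,"ry":0,"rz":0},
    {"dx":0,"dy":0,"dz":-9,"rx":0,"ry":0,"rz":0},
    {"dx":0,"dy":0,"dz":-9,"rx":0,"ry":0,"rz":0}
  ]
}}

```text
clock: 2.65
tcp_pos: [0.4538, -0.0402, 0.0375]
orientation: [-0.199, -3.135, -0.0]
contact_force: [-0.1, 0.4, 0.0]
grip_width: 0.0701
gripper_force: 0.0
```

Run:
```python
from h import *
im,W,g,f,M=cam('scene'); cv2.imwrite('pics/s1.png',cv2.resize(im[140:300,190:410],None,fx=3.6,fy=3.6,interpolation=cv2.INTER_CUBIC))
print(r.get_obs()['tcp_pos'],r.get_obs()['contact_force'])
```

```text
[ 0.45384728 -0.04026306  0.03761946] [ 0.88056907  0.25877997 -0.47250308]
```

View pics/s1.png

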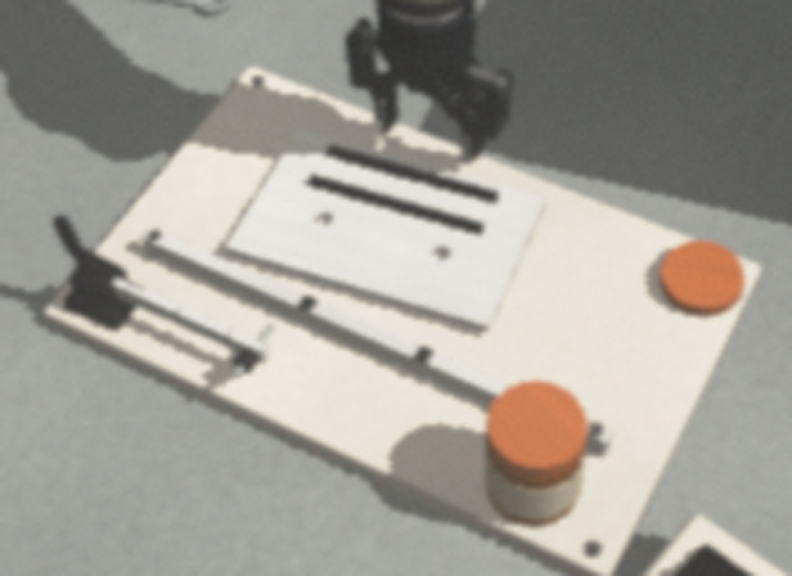

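The view shows the two fingertips at crop (388,130) and (475,155), just behind the plate's near edge. I'll lower them further to feel the bed.

Call:
{"method": "send_rows", "body": {
  "deltas": [
    {"dx":0,"dy":0,"dz":-1,"rx":0,"ry":0,"rz":0},
    {"dx":0,"dy":0,"dz":-2,"rx":0,"ry":0,"rz":0},
    {"dx":0,"dy":0,"dz":-3,"rx":0,"ry":0,"rz":0},
    {"dx":0,"dy":0,"dz":-4,"rx":0,"ry":0,"rz":0},
    {"dx":0,"dy":0,"dz":-4,"rx":0,"ry":0,"rz":0}
  ]
}}

```text
clock: 3.12
tcp_pos: [0.4538, -0.0405, 0.0334]
orientation: [-0.2, -3.135, 0.0]
contact_force: [-0.2, -0.8, 0.3]
grip_width: 0.0696
gripper_force: 0.0
```

Call:
{"method": "send_rows", "body": {
  "deltas": [
    {"dx":0,"dy":0,"dz":-1,"rx":0,"ry":0,"rz":0},
    {"dx":0,"dy":0,"dz":-2,"rx":0,"ry":0,"rz":0},
    {"dx":0,"dy":0,"dz":-3,"rx":0,"ry":0,"rz":0},
    {"dx":0,"dy":0,"dz":-3,"rx":0,"ry":0,"rz":0}
  ]
}}

```text
clock: 3.45
tcp_pos: [0.4538, -0.0404, 0.0303]
orientation: [-0.199, -3.135, 0.0]
contact_force: [0.1, 0.3, 0.9]
grip_width: 0.0698
gripper_force: 0.0
```

Call:
{"method": "send_rows", "body": {
  "deltas": [
    {"dx":0,"dy":0,"dz":-1,"rx":0,"ry":0,"rz":0},
    {"dx":0,"dy":0,"dz":-2,"rx":0,"ry":0,"rz":0},
    {"dx":0,"dy":0,"dz":-3,"rx":0,"ry":0,"rz":0},
    {"dx":0,"dy":0,"dz":-3,"rx":0,"ry":0,"rz":0}
  ]
}}

```text
clock: 3.78
tcp_pos: [0.4538, -0.0404, 0.0273]
orientation: [-0.199, -3.135, 0.0]
contact_force: [0.2, -1.0, -0.1]
grip_width: 0.07
gripper_force: 0.0
```

Call:
{"method": "send_rows", "body": {
  "deltas": [
    {"dx":0,"dy":0,"dz":-1,"rx":0,"ry":0,"rz":0},
    {"dx":0,"dy":0,"dz":-2,"rx":0,"ry":0,"rz":0},
    {"dx":0,"dy":0,"dz":-2,"rx":0,"ry":0,"rz":0}
  ]
}}

```text
clock: 4.03
tcp_pos: [0.4539, -0.0404, 0.0254]
orientation: [-0.199, -3.135, -0.0]
contact_force: [-0.3, -0.0, 0.3]
grip_width: 0.0701
gripper_force: 0.0
```

Call:
{"method": "send_rows", "body": {
  "deltas": [
    {"dx":2,"dy":-0.3,"dz":-1,"rx":0,"ry":0,"rz":0},
    {"dx":5,"dy":-0.6,"dz":-1,"rx":0,"ry":0,"rz":0},
    {"dx":9,"dy":-1.2,"dz":-1,"rx":0,"ry":0,"rz":0},
    {"dx":12,"dy":-1.5,"dz":-1,"rx":0,"ry":0,"rz":0},
    {"dx":15,"dy":-2,"dz":-1,"rx":0,"ry":0,"rz":0}
  ]
}}

```text
clock: 4.45
tcp_pos: [0.4655, -0.0417, 0.0239]
orientation: [-0.196, -3.128, -0.001]
contact_force: [-8.1, 2.2, 5.9]
grip_width: 0.0699
gripper_force: 4.2
```

Call:
{"method": "send_rows", "body": {
  "deltas": [
    {"dx":3,"dy":-0.4,"dz":0,"rx":0,"ry":0,"rz":0},
    {"dx":6,"dy":-0.8,"dz":0,"rx":0,"ry":0,"rz":0},
    {"dx":9,"dy":-1.2,"dz":0,"rx":0,"ry":0,"rz":0},
    {"dx":12,"dy":-1.5,"dz":0,"rx":0,"ry":0,"rz":0},
    {"dx":12,"dy":-1.5,"dz":0,"rx":0,"ry":0,"rz":0}
  ]
}}

```text
clock: 4.87
tcp_pos: [0.4789, -0.0432, 0.024]
orientation: [-0.197, -3.13, -0.001]
contact_force: [-5.6, 1.9, 2.6]
grip_width: 0.0702
gripper_force: 2.8
```

Run:
```python
from h import *
im,W,g,f,M=cam('scene'); cv2.imwrite('pics/s2.png',cv2.resize(im[140:300,190:410],None,fx=3.6,fy=3.6,interpolation=cv2.INTER_CUBIC))
print(r.get_obs()['tcp_pos'],r.get_obs()['contact_force'])
```

```text
[ 0.47892621 -0.04321228  0.02403201] [-5.08191942  2.0385978   2.56312094]
```

View pics/s2.png

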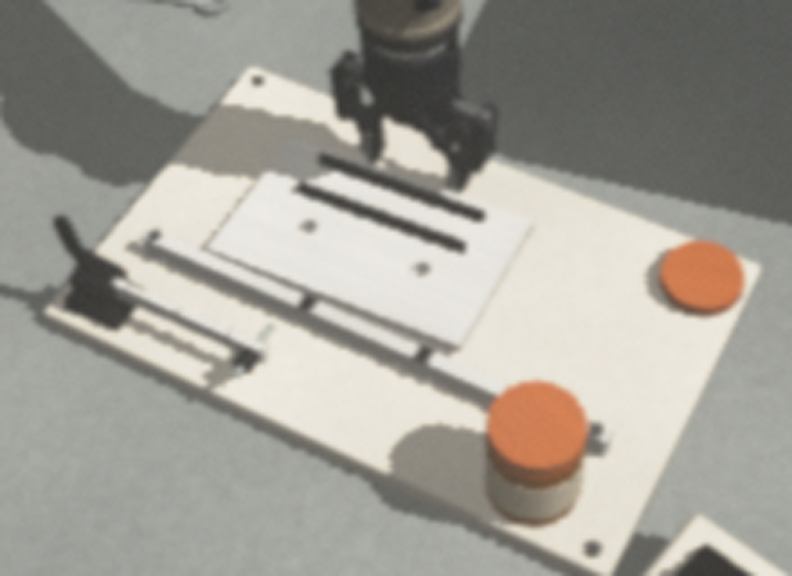

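The plate has turned nearly parallel to the fence and its far edge is a few mm short of it (crop (207,245) to (458,348)). Push on.

Call:
{"method": "send_rows", "body": {
  "deltas": [
    {"dx":2,"dy":-0.3,"dz":0,"rx":0,"ry":0,"rz":0},
    {"dx":4,"dy":-0.5,"dz":0,"rx":0,"ry":0,"rz":0},
    {"dx":6,"dy":-0.8,"dz":0,"rx":0,"ry":0,"rz":0},
    {"dx":6,"dy":-0.8,"dz":0,"rx":0,"ry":0,"rz":0}
  ]
}}

```text
clock: 5.25
tcp_pos: [0.485, -0.0441, 0.0241]
orientation: [-0.197, -3.131, -0.001]
contact_force: [-4.1, 1.9, 2.6]
grip_width: 0.0699
gripper_force: 2.5
```

Call:
{"method": "send_rows", "body": {
  "deltas": [
    {"dx":1,"dy":-0.1,"dz":0,"rx":0,"ry":0,"rz":0},
    {"dx":2,"dy":-0.3,"dz":0,"rx":0,"ry":0,"rz":0},
    {"dx":2,"dy":-0.3,"dz":0,"rx":0,"ry":0,"rz":0}
  ]
}}

```text
clock: 5.5
tcp_pos: [0.4869, -0.0444, 0.024]
orientation: [-0.197, -3.131, -0.001]
contact_force: [-5.6, 1.7, 3.8]
grip_width: 0.0701
gripper_force: 2.8
```

Call:
{"method": "send_rows", "body": {
  "deltas": [
    {"dx":1,"dy":-0.1,"dz":0,"rx":0,"ry":0,"rz":0},
    {"dx":2,"dy":-0.3,"dz":0,"rx":0,"ry":0,"rz":0},
    {"dx":2,"dy":-0.3,"dz":0,"rx":0,"ry":0,"rz":0}
  ]
}}

```text
clock: 5.75
tcp_pos: [0.4886, -0.0447, 0.024]
orientation: [-0.197, -3.13, -0.001]
contact_force: [-6.2, 2.0, 3.7]
grip_width: 0.0699
gripper_force: 3.2
```

Call:
{"method": "send_rows", "body": {
  "deltas": [
    {"dx":1,"dy":-0.1,"dz":0,"rx":0,"ry":0,"rz":0},
    {"dx":1.5,"dy":-0.2,"dz":0,"rx":0,"ry":0,"rz":0},
    {"dx":1.5,"dy":-0.2,"dz":0,"rx":0,"ry":0,"rz":0}
  ]
}}

```text
clock: 6.0
tcp_pos: [0.4894, -0.0448, 0.0239]
orientation: [-0.197, -3.129, -0.001]
contact_force: [-7.6, 1.9, 6.3]
grip_width: 0.07
gripper_force: 4.0
```

Call:
{"method": "send_rows", "body": {
  "deltas": [
    {"dx":1,"dy":-0.1,"dz":0,"rx":0,"ry":0,"rz":0},
    {"dx":2,"dy":-0.3,"dz":0,"rx":0,"ry":0,"rz":0},
    {"dx":2,"dy":-0.3,"dz":0,"rx":0,"ry":0,"rz":0}
  ]
}}

```text
clock: 6.25
tcp_pos: [0.4896, -0.0448, 0.0237]
orientation: [-0.196, -3.125, -0.001]
contact_force: [-10.9, 2.9, 9.7]
grip_width: 0.0702
gripper_force: 6.0
```

Run:
```python
from h import *
im,W,g,f,M=cam('scene'); cv2.imwrite('pics/s3.png',cv2.resize(im[170:270,215:365],None,fx=5.2,fy=5.2,interpolation=cv2.INTER_CUBIC))
o=r.get_obs();print(o['tcp_pos'],o['contact_force'],o['moment'])
```

```text
[ 0.4896199  -0.04482364  0.02369477] [-11.52142069   3.98548341   9.26304571] [0.87325999 2.35798229 0.34339055]
```

View pics/s3.png

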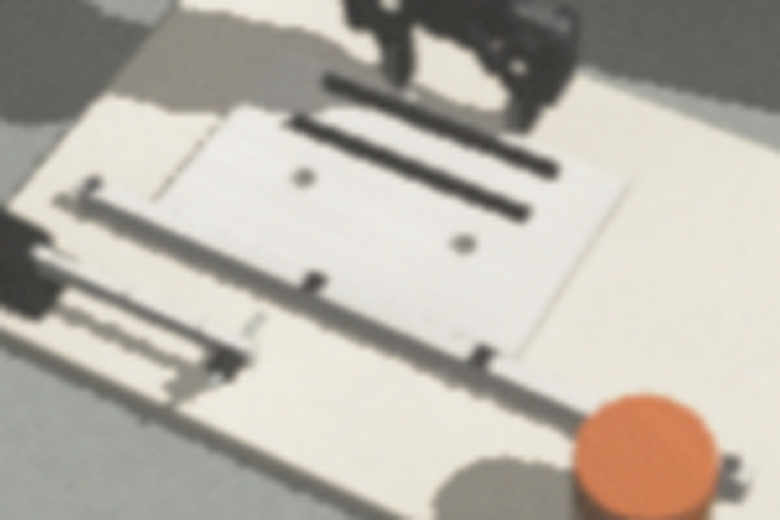

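The plate's far edge now runs along the fence, and the force rises while the motion stalls. The holes are at crop (303,178) and (462,243), with the stripes at (313,281) and (483,356). Next I back off, go round and work out the offset along the fence.

Call:
{"method": "send_rows", "body": {
  "deltas": [
    {"dx":-6,"dy":0.8,"dz":0,"rx":0,"ry":0,"rz":0},
    {"dx":-14,"dy":1.8,"dz":0,"rx":0,"ry":0,"rz":0},
    {"dx":-16,"dy":1.8,"dz":20,"rx":0,"ry":0,"rz":0},
    {"dx":-16,"dy":0,"dz":55,"rx":0,"ry":0,"rz":0},
    {"dx":-10,"dy":-30,"dz":80,"rx":0,"ry":0,"rz":0}
  ],
  "jaw": 0
}}

```text
clock: 6.72
tcp_pos: [0.4845, -0.0709, 0.1059]
orientation: [-0.187, -3.135, -0.004]
contact_force: [1.1, 1.0, -0.3]
grip_width: 0.0091
gripper_force: 0.0
```

Run:
```python
from h import *
im,W,g,f,M=cam('scene')
q=lambda p,z: ray(g,f,M,c2p(p,(215,170),5.2),z)[:2]
hr=q((303,178),.034);hl=q((462,243),.034);sr=q((313,281),.044);sl=q((483,356),.044)
ey=np.array([.1276,.9918]);ex=np.array([.9918,-.1276])
print(hr,hl,sr,sl); print('dy',((hl+hr)-(sl+sr))@ey/2,'dx',((hl+hr)-(sl+sr))@ex/2+61.5, np.linalg.norm(hl-hr),np.linalg.norm(sl-sr))
d=hl-hr;print('yaw rel',np.degrees(np.arctan2(-d@ex,d@ey)))
o=r.get_obs();print(o['tcp_pos'],o['contact_force'])
```

```text
[ 577.11709613 -104.2529761 ] [588.49268334  -5.67359369] [644.94389819 -67.49677461] [658.17236336  33.33996861]
dy -46.347139422641376 dx -1.8553535335597076 99.2335559202104 101.70074273226967
yaw rel 0.7485724387871012
[ 0.48880826 -0.08106474  0.11078407] [ 3.03071509 -6.3547496   3.65108047]
```

Call:
{"method": "send_rows", "body": {
  "deltas": [
    {"dx":8,"dy":-35,"dz":0,"rx":0,"ry":0,"rz":0},
    {"dx":16,"dy":-70,"dz":0,"rx":0,"ry":0,"rz":0},
    {"dx":30,"dy":-100,"dz":0,"rx":0,"ry":0,"rz":0},
    {"dx":42,"dy":-103,"dz":0,"rx":0,"ry":0,"rz":0},
    {"dx":42,"dy":-103,"dz":-10,"rx":0,"ry":0,"rz":0}
  ]
}}

```text
clock: 7.18
tcp_pos: [0.5302, -0.1824, 0.0961]
orientation: [0.205, 3.128, -0.004]
contact_force: [0.8, 1.0, 0.1]
grip_width: 0.0001
gripper_force: 0.0
```

Call:
{"method": "send_rows", "body": {
  "deltas": [
    {"dx":0,"dy":0,"dz":-15,"rx":0,"ry":0,"rz":0},
    {"dx":0,"dy":0,"dz":-30,"rx":0,"ry":0,"rz":0},
    {"dx":0,"dy":0,"dz":-40,"rx":0,"ry":0,"rz":0},
    {"dx":0,"dy":0,"dz":-45,"rx":0,"ry":0,"rz":0},
    {"dx":0,"dy":0,"dz":-45,"rx":0,"ry":0,"rz":0}
  ]
}}

```text
clock: 7.6
tcp_pos: [0.5254, -0.1779, 0.0481]
orientation: [-0.198, -3.133, -0.001]
contact_force: [-0.2, -0.0, -0.0]
grip_width: 0.0003
gripper_force: 0.0
```

Call:
{"method": "send_rows", "body": {
  "deltas": [
    {"dx":2,"dy":-1,"dz":-6,"rx":0,"ry":0,"rz":0},
    {"dx":5,"dy":-1,"dz":-10,"rx":0,"ry":0,"rz":0},
    {"dx":5,"dy":-1,"dz":-13,"rx":0,"ry":0,"rz":0},
    {"dx":5,"dy":-1,"dz":-13,"rx":0,"ry":0,"rz":0}
  ]
}}

```text
clock: 7.93
tcp_pos: [0.5316, -0.1797, 0.0362]
orientation: [-0.199, -3.135, -0.0]
contact_force: [-0.1, 1.0, -0.0]
grip_width: -0.0003
gripper_force: 0.0
```

Run:
```python
from h import *
im,W,g,f,M=cam('scene'); cv2.imwrite('pics/s4.png',cv2.resize(im[150:270,205:365],None,fx=4.9,fy=4.9,interpolation=cv2.INTER_CUBIC))
o=r.get_obs();print(o['tcp_pos'],o['contact_force'])
```

```text
[ 0.5315282  -0.17975077  0.03644432] [ 0.65799096 -0.2740044  -1.07709465]
```

View pics/s4.png

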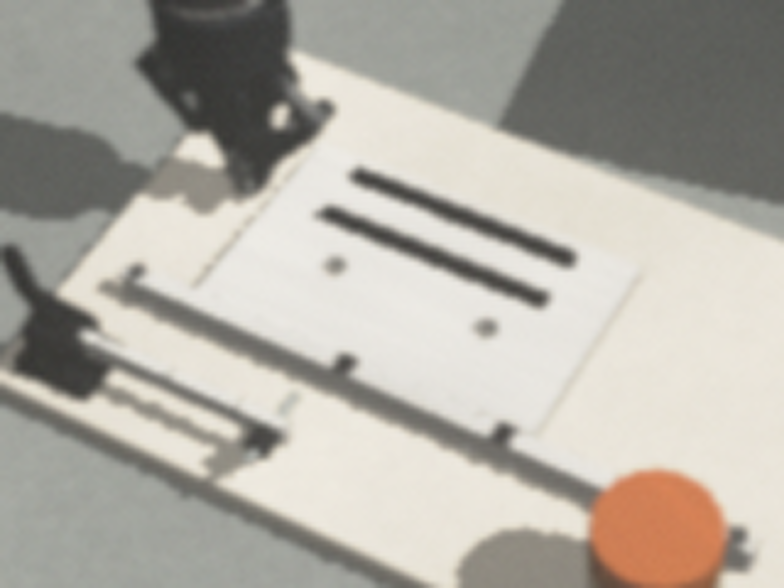

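The closed fingertip stands at crop (245,190), beside the plate's -y edge and clear of the fence and jar stop. Push along +y with a slight lean toward the fence.

Call:
{"method": "send_rows", "body": {
  "deltas": [
    {"dx":1,"dy":4,"dz":-1.5,"rx":0,"ry":0,"rz":0},
    {"dx":2,"dy":8,"dz":-1.5,"rx":0,"ry":0,"rz":0},
    {"dx":3,"dy":12,"dz":-1.5,"rx":0,"ry":0,"rz":0},
    {"dx":4,"dy":16,"dz":-1.5,"rx":0,"ry":0,"rz":0},
    {"dx":5,"dy":20,"dz":-1.5,"rx":0,"ry":0,"rz":0}
  ]
}}

```text
clock: 8.4
tcp_pos: [0.5349, -0.1612, 0.0349]
orientation: [-0.201, -3.133, 0.003]
contact_force: [-4.9, -7.3, 1.5]
grip_width: 0.0
gripper_force: 3.8
```

Call:
{"method": "send_rows", "body": {
  "deltas": [
    {"dx":0.8,"dy":3.5,"dz":0,"rx":0,"ry":0,"rz":0},
    {"dx":1.6,"dy":7,"dz":0,"rx":0,"ry":0,"rz":0},
    {"dx":2.4,"dy":10,"dz":0,"rx":0,"ry":0,"rz":0},
    {"dx":3.2,"dy":14,"dz":0,"rx":0,"ry":0,"rz":0},
    {"dx":3.2,"dy":14,"dz":0,"rx":0,"ry":0,"rz":0}
  ]
}}

```text
clock: 8.82
tcp_pos: [0.5367, -0.148, 0.0348]
orientation: [-0.202, -3.131, 0.004]
contact_force: [-6.5, -8.1, 3.1]
grip_width: -0.0001
gripper_force: 4.4
```

Run:
```python
from h import *
im,W,g,f,M=cam('scene'); cv2.imwrite('pics/s5.png',cv2.resize(im[150:270,205:365],None,fx=4.9,fy=4.9,interpolation=cv2.INTER_CUBIC))
o=r.get_obs();print(o['tcp_pos'],o['contact_force'])
```

```text
[ 0.53677625 -0.14794226  0.03478967] [-6.9602561  -6.51855706  2.52645568]
```

View pics/s5.png

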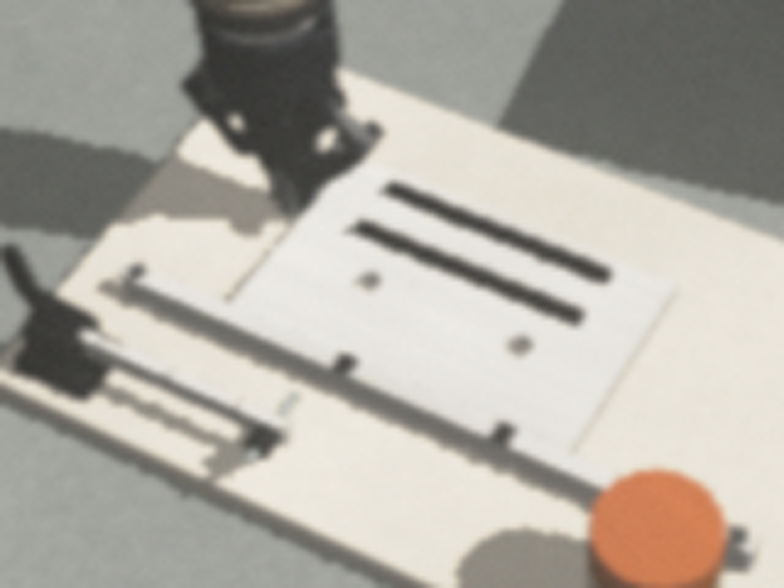

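The plate has slid about 23 mm along the fence, still flush (holes at crop (370,281) and (520,345)). About 23 mm is left.

Call:
{"method": "send_rows", "body": {
  "deltas": [
    {"dx":0.6,"dy":3.5,"dz":0,"rx":0,"ry":0,"rz":0},
    {"dx":1.2,"dy":7,"dz":0,"rx":0,"ry":0,"rz":0},
    {"dx":1.8,"dy":10,"dz":0,"rx":0,"ry":0,"rz":0},
    {"dx":2.4,"dy":14,"dz":0,"rx":0,"ry":0,"rz":0},
    {"dx":2.4,"dy":15,"dz":0,"rx":0,"ry":0,"rz":0}
  ]
}}

```text
clock: 9.28
tcp_pos: [0.5386, -0.134, 0.0348]
orientation: [-0.203, -3.13, 0.005]
contact_force: [-8.0, -11.2, 3.4]
grip_width: 0.0002
gripper_force: 6.4
```

```bash
cat >> h.py <<'E'
def holes(guess=None):
    im,W,g,f,M=cam('scene')
    ey=np.array([.1276,.9918]);ex=np.array([.9918,-.1276]);seat=np.array([575.8,-6.7])
    # dark blobs on plate, fixture region
    S=8; gray=cv2.cvtColor(im,cv2.COLOR_BGR2GRAY); c=cv2.resize(gray[180:250,240:350],None,fx=S,fy=S,interpolation=cv2.INTER_CUBIC)
    n,l,st,ce=cv2.connectedComponentsWithStats((c<160).astype(np.uint8))
    for i in range(1,n):
        if 100<st[i,4]<2500:
            p=ray(g,f,M,c2p(ce[i],(240,180),S),.034)[:2]-seat
            print('blob',st[i,4],np.round(ce[i]/S+[240,180],1),'fix',np.round([p@ex,p@ey],1))
    o=r.get_obs();print(o['tcp_pos'],o['contact_force'])
E
python3 -c "from h import *; holes()"
```

```text
blob 336 [284.5 209. ] fix [ 13.7 -59.3]
blob 410 [315.8 222.2] fix [13.8 40.9]
[ 0.53860241 -0.13390567  0.0347656 ] [ -9.1618214  -10.52275847   4.53946139]
```

Call:
{"method": "send_rows", "body": {
  "deltas": [
    {"dx":0.3,"dy":2,"dz":0,"rx":0,"ry":0,"rz":0},
    {"dx":0.6,"dy":4,"dz":0,"rx":0,"ry":0,"rz":0},
    {"dx":0.8,"dy":6,"dz":0,"rx":0,"ry":0,"rz":0},
    {"dx":0.8,"dy":6,"dz":0,"rx":0,"ry":0,"rz":0}
  ]
}}

```text
clock: 9.67
tcp_pos: [0.5425, -0.1245, 0.035]
orientation: [-0.2, -3.135, -0.0]
contact_force: [0.6, 1.0, 0.3]
grip_width: 0.0001
gripper_force: 0.0
```

Call:
{"method": "send_rows", "body": {
  "deltas": [
    {"dx":0.1,"dy":1,"dz":0,"rx":0,"ry":0,"rz":0},
    {"dx":0.2,"dy":2,"dz":0,"rx":0,"ry":0,"rz":0},
    {"dx":0.2,"dy":2,"dz":0,"rx":0,"ry":0,"rz":0}
  ]
}}

```text
clock: 9.92
tcp_pos: [0.5436, -0.1218, 0.0352]
orientation: [0.197, 3.135, 0.001]
contact_force: [0.0, -0.3, -0.1]
grip_width: 0.0002
gripper_force: 0.0
```

```bash
python3 -c "from h import *; holes()"
```

```text
blob 646 [287.2 211.9] fix [ 19.2 -47.3]
blob 745 [318.4 225.1] fix [18.9 51.8]
[ 0.54350441 -0.12204503  0.03514079] [-0.34807107 -0.54147834  0.16418203]
```

The force vanished and the holes jumped, which suggests the plate dropped over the pins. I'll back off and check.

Call:
{"method": "send_rows", "body": {
  "deltas": [
    {"dx":-1,"dy":-8,"dz":0,"rx":0,"ry":0,"rz":0},
    {"dx":-3,"dy":-20,"dz":0,"rx":0,"ry":0,"rz":0},
    {"dx":-3,"dy":-25,"dz":20,"rx":0,"ry":0,"rz":0},
    {"dx":-30,"dy":-35,"dz":55,"rx":0,"ry":0,"rz":0},
    {"dx":-60,"dy":-55,"dz":80,"rx":0,"ry":0,"rz":0}
  ]
}}

```text
clock: 10.38
tcp_pos: [0.4878, -0.1754, 0.1128]
orientation: [0.196, 3.134, 0.0]
contact_force: [0.4, -0.5, 0.6]
grip_width: 0.0
gripper_force: 0.0
```

Run:
```python
from h import *
holes()
ey=np.array([.1276,.9918]);ex=np.array([.9918,-.1276]);seat=np.array([575.8,-6.7])
for n in('scene','top'):
    im,W,g,f,M=cam(n); P=W.reshape(-1,3)*1000; F=np.c_[(P[:,:2]-seat)@ex,(P[:,:2]-seat)@ey,P[:,2]]
    pl=(F[:,0]>-5)&(F[:,0]<60)&(abs(F[:,1])<95)&(abs(F[:,2]-30)<12)
    bd=(F[:,0]>-130)&(F[:,0]<60)&(F[:,1]>125)&(F[:,1]<150)&(abs(F[:,2]-20)<8)
    for k in(pl,bd):
        A=np.c_[F[k][:,:2],np.ones(k.sum())]; c=np.linalg.lstsq(A,F[k][:,2],rcond=None)[0]; print(n,k.sum(),'slope',c[:2],'z at x=20',c[0]*20+c[2],'mean',np.median(F[k][:,2]))
    if n=='top':
        c=im[115:245,230:420]; cv2.imwrite('pics/t6.png',cv2.resize(c,None,fx=4,fy=4,interpolation=cv2.INTER_CUBIC))
```

```text
blob 649 [287.2 211.9] fix [ 19.1 -47.4]
blob 777 [318.4 225.1] fix [18.9 51.8]
[ 0.48191967 -0.18216854  0.11637097] [-5.84878369 -3.77450565  0.74559758]
scene 1302 slope [1.78751928e-03 1.93890288e-05] z at x=20 28.97987417479662 mean 29.0768544749333
scene 448 slope [0.00176924 0.00304109] z at x=20 21.041884993287987 mean 21.373412423649427
top 1548 slope [-0.00015275  0.00127455] z at x=20 28.24378777102044 mean 28.288215258463147
top 604 slope [-0.00252917  0.02092217] z at x=20 17.42930702276002 mean 20.48729798587823
```

View pics/t6.png

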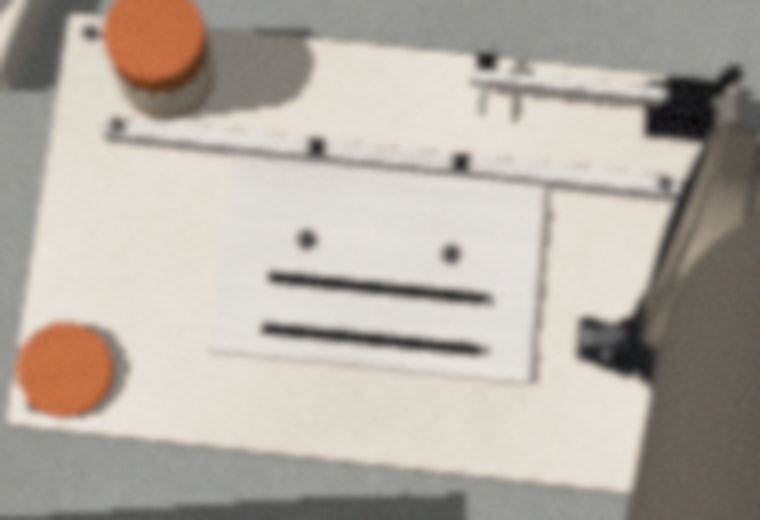

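The top view shows the plate parallel to the fence and against it, with its dark holes at crop (307,240) and (451,254), below the stripes. Its top is about 8 mm above the bed with a slope under 0.002, so it is seated, and the arm is clear.

```bash
python3 -c "
from bench import r
print(r.get_obs()['contact_force']); print(r.hand_in())"
```

```text
[ 0.03264252 -0.07213866 -0.99442098]
the job is handed in; nothing more can be done
None
```

The plate dropped over both pins and lies flat on the bed along the fence, with nothing else touched; I handed the job in at about 10.5 s of the 48 s, but no verdict was shown.

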